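# Dock the tube rack and hold the recessed reset

## Task

Carry the tube rack by its handle, upright, and set it down (do not drop it) on the rack reader so that its two end holes go over the reader's two pegs and it sits fully home, then let go of it. Then take the stylus from its stand, reach its thin tip through the small round hole in the reader's deck and push the recessed reset button all the way down; finish while still gripping the stylus and holding the button down. Leave the mouse, the hand scanner and the tub of tubes where they are.

Things in the scene. Friction and masses are not known exactly. Their poses are not given: they have to be found in the camera images.
- rack_grip (a point): In the carrying handle of the loose white tube rack (about 0.25 kg), on its centre line, 85 mm above its underside. The handle is an upright tab in the rack's middle, 30 mm along x, 16 mm thick along y, its top 108 mm above the underside (23 mm above this point). Axes are the rack's: x along its length, z up. Starts upright on the bench on one side of the reader.
- rack_foot (a point): Centre of the rack's underside. Foot plate 200 x 36 x 12 mm (x, y, z) with an upright 13 mm through-hole near each end, 84 mm from the centre along x either way. On it a body 134 x 30 mm, 50 mm high, with four capped tubes reaching 83 mm above the underside, standing 34 and 55 mm from the centre along x either way.
- reader: Rack reader: a fixed pale box 250 x 170 mm (x, y), 40 mm high, origin under its centre, z up. Two upright steel pegs stand on its deck in a line along x; each is 9 mm across and 18 mm high, the upper 8 mm tapered to 4 mm. The flat dark display beside the small hole is not a control.
- dock (a point): On the reader's deck, half-way between its two pegs, which stand 84 mm away along x either way. Axes are the reader's: x along the line of the pegs, z up. With the rack home its underside lies flat on the deck, its centre here, its length along x, either way round; rack_grip is then 85 mm above this point.
- aperture (a point): Centre, at deck height, of the 14 mm round hole in the reader's deck (slightly bevelled rim), 85 mm to the -y side of dock and 35 mm to its +x side in the reader's axes. The top of the reset button (11 mm across) lies down this hole, 22 mm below the deck, and moves straight down 6 mm.
- button (a joint): Reset button in the hole: 0 released, 0.006 (m) fully down. It springs back; it starts to move at about 1.5 N and takes about 5 N fully down, where it meets a hard stop.
- stylus_grip (a point): Middle of the handle of the loose stylus (60 g), 95 mm above its tip. Round aluminium handle 18 mm across, 90 mm long, with a straight steel tip 6 mm across, 50 mm long, below it; z points from tip to handle. Starts upright, tip down, in its stand: this point is then 105 mm above the bench; lift it 50 mm straight up to clear the stand.
- stylus_tip (a point): End of the stylus's thin steel tip, 95 mm below stylus_grip along its z.
- stand: Stylus stand: fixed grey block 60 x 60 x 60 mm with a 9 mm hole in its top, origin under its centre; the shoulder of the stylus handle rests on its top. On the other side of the reader from the rack.
- mouse: Loose grey computer mouse, 105 x 60 x 32 mm, origin under its centre; to be left alone.
- scanner: Loose hand scanner lying on the bench, about 75 x 165 x 40 mm, origin on its underside; to be left alone.
- tub: Loose white open tub with tubes in it, 220 x 150 x 75 mm, origin under its centre; to be left alone.
Not all that is in view belongs to the job. Of the things shaped like the part that bears stylus_grip, the aluminium one is meant. What is shaped like the part that bears rack_grip but green or purple is not meant.

How it is judged:
On the way, in this order (a step that is already met when the one before it is completed fails the run):
1. the rack sits fully home on the pegs and is let go (horizontal distance between rack_grip and dock below 0.006 m and z of rack_grip in the frame of dock between 0.082 and 0.0875 m and angle between the x axis of rack_grip and the x axis of dock, either way round below 0.06 rad and angle between rack_grip's own z axis and vertical below 0.04 rad and contact force between each of the arm, the fingers and rack below 0.1 N), for 0.3 s.
2. the stylus, held by the gripper, pushes the button down through the hole (value of joint button above 0.0048 m and contact force between stylus and button above 2 N and contact force between the fingers and stylus above 2 N), for 0.5 s.
At the end, for the whole second after the job is handed in: Stylus still gripped (over 2 N), its tip 24 mm or more down the hole, holding the button at least 4.8 of its 6 mm down (over 2 N); the rack rests untouched on the pegs within 6 mm and 0.06 rad of the dock, underside within 2.5 mm of the deck, tilt under 0.04 rad (all of step 1 and all of step 2 and distance between stylus_tip and aperture below 0.035 m and z of stylus_tip in the frame of aperture below -0.024 m and linear speed of rack below 0.02 m/s); the arm keeps its last pose, push and grip.
It fails at once if the rack is tipped by more than 0.5 rad (angle between rack_grip's own z axis and vertical above 0.5 rad).
It fails at once if the rack is dropped (faster than 0.7 m/s with no finger on it) (linear speed of rack above 0.7 m/s and contact force between the fingers and rack below 0.05 N).
It fails at once if the mouse, scanner or tub is moved by more than 25 mm (distance of any of mouse, scanner, tub from where it was at the start of the episode above 0.025 m).
It also fails if it takes over 67 s, if anything falls off the work surface, if the arm or the gripper's body presses on something with over 40 N, if the wrist force passes 120 N, or if a joint passes its speed limit or range.

## Robot

A 6-joint arm with a two-finger parallel gripper is mounted at the origin on the work surface. World frame = base frame: x ahead of the robot, y to its left, z up, the work surface at z = 0. Lengths are in m, angles in rad, forces in N, time in s.
With the tool pointing down it reaches from about 0.225 to 0.875 m from the base axis. Payload 3.4 kg.
Tool frame: the origin (TCP) lies on the centre line of the jaws, within the pads' length; the fingertips stand 11 mm ahead of it and the grasp point (between the pads) lies 8 mm behind it; z points along the fingers, y is the line along which they close (so a half turn about z gives the same grasp; the last joint's range is limited). The gripper opens to 85 mm and grips with 20 to 120 N. Pads are 22 mm wide; open, the fingers measure 114 mm over their backs; the gripper's body (76 mm by 85 mm) begins 54 mm behind the grasp point. The pads swing forward as they close: fully open they stand 13 mm farther back than shut.
Start: joints at [-1.383, 0.276, 1.505, -0, 1.361, -0.121], TCP at [0.175, -0.548, 0.242] pointing down, gripper open.
Joint ranges: [-2.89, 2.89], [-0.75, 2.08], [0.22, 2.7], [-1.18, 4.32], [0.11, 2.71], [-2.7, 2.7]. Speed limits (rad/s): [2.57, 2.57, 3.14, 3.14, 3.14, 3.14].

## Interface

Orientations are given as a unit quaternion [w, x, y, z].
In Python, from rig import manip, eyes, job gives the robot as it stands.
- The arm moves only by the tool drive_tool, never from a script. Its argument "rows" is a list of rows, each a list of 3 entries, a list of its own where there are three numbers: the turn, a rotation vector about the world's x, y, z in rad, then the shift along the world's x, y, z in cm, then the finger opening in cm, from 0 to 8.54. A call has 1 to 8 rows; each row shifts and turns the commanded pose from where the row before left it; what a row does not reach is not made up. A row lasts 1/8 s, in which the tool goes at most 62.5 mm and 10.7 degrees, less where a joint would pass 70% of its speed; a pose out of reach is approached as far as the arm can. A call is refused whole if a number of a shift passes 6.25 or a number of a turn 0.188, either way. A call with a gripper value outside its range is refused whole. The fingers move at their own pace and stop on an object; "force" is the grip in N (left out, the last holds). Time passes only in rows, so rows that do not move let the fingers close. It gives the time, the measured TCP pose, the force, the opening and the grip force at its end, in the units of the state.
- manip.get_state(): the state, without advancing time (a new reading comes with each control period).
- eyes.get_image(name): name is "scene" or "top"; returns the picture (384x512x3 uint8, red, green, blue); there is no depth.
- eyes.get_calibration(name): a dict with "camera_matrix" (3x3 intrinsics, pixels), "k1" (the pictures are not rectified: a ray, as slopes to the right and down, at radius r is drawn at 1 + k1 r^2 times it, then the intrinsics apply), "view" (4x4, takes a point from world to camera coordinates). Camera axes: x right, y up, looking along -z (the intrinsics and any distortion apply to the point x, -y, -z); pixel columns grow to the right and rows downward; lengths in m; the calibration is good to about 2 mm. A picture is of the moment at which its call begins. get_calibration takes no time and is no camera call.
- job.sign_off(): hands the job in; it is judged then, once.
The state is a dict: "clock": time; "qpos": joint angles; "qd": joint speeds; "effort": joint torques, N m; "position": TCP position; "ee_rot": TCP orientation; "contact_force": force on the tool from outside, world axes, zero at the start; "moment": the same for the moment, N m; "width": finger opening in m; "gripper_force": force on a finger pad.
Only numpy, scipy, OpenCV 4.12 (cv2) and the standard library are available. Lean on these libraries where they do the work, as an engineer would, in place of code of your own. Each camera call takes 0.05 s, during which the arm holds its last target. There are 200 camera calls.

## Working session

There is one attempt and no reset: what is moved stays moved. The work goes in short steps, Python scripts to look and compute and a tool call to move; the robot and the scene stay as the last step left them, time stands still between calls to the robot, and variables do not carry over. Pictures are saved under pics/ and viewed, at most 10 in all, crops included, and the job is handed in when it is done.

Besides the shell and the picture viewer there is one more tool, called after "Request:" as name([rows], argument=value, ...), one row to a line, values as JSON. drive_tool: Moves the arm, as the interface text tells. Its arguments: {"type":"object","properties":{"rows":{"type":"array"},"force":{"type":"number"}},"required":["rows"]}

```bash
mkdir -p pics; cat > h.py <<'E'
import numpy as np, cv2
from rig import manip, eyes, job
def snap(n,f,crop=None,s=1):
    im=eyes.get_image(n)[:,:,::-1].copy()
    if crop: x0,y0,x1,y1=crop; im=im[y0:y1,x0:x1]
    if s!=1: im=cv2.resize(im,None,fx=s,fy=s,interpolation=cv2.INTER_CUBIC)
    cv2.imwrite('pics/'+f,im)
def cal(n):
    c=eyes.get_calibration(n); return np.array(c['camera_matrix']),c['k1'],np.array(c['view'])
def pix(n,P):
    K,k,V=cal(n); p=V[:3,:3]@np.array(P,float)+V[:3,3]; a=np.array([p[0],-p[1]])/-p[2]
    a=a*(1+k*(a@a)); return (K@[a[0],a[1],1])[:2]
def ray(n,u,v):
    K,k,V=cal(n); d=np.linalg.inv(K)@[u,v,1]; d=d[:2]; a=d.copy()
    for _ in range(30): a=d/(1+k*(a@a))
    R=V[:3,:3]; return -R.T@V[:3,3], R.T@np.array([a[0],-a[1],-1])
def at(n,u,v,z):
    o,d=ray(n,u,v); return o+d*(z-o[2])/d[2]
E
python3 - <<'E'
from h import *
snap('scene','s0.png',s=1.5);snap('top','t0.png',s=1.5)
s=manip.get_state();print(s)
for n in('scene','top'):print(cal(n), ray(n,256,192))
E
```

```text
{'clock': 0.1, 'qpos': array([-1.38297031e+00,  2.76545746e-01,  1.50599979e+00,  4.58005799e-06,
        1.36070669e+00, -1.21004794e-01]), 'qd': array([ 0.00054022, -0.00040923, -0.0047781 ,  0.00111286,  0.00089388,
        0.00051391]), 'effort': array([ 1.52396195e-03, -4.17701375e+01, -2.46404064e+01, -1.72638161e-04,
        5.74317004e-03, -1.76023526e-06]), 'position': array([ 0.17467754, -0.54735354,  0.24152091]), 'ee_rot': array([-8.29398320e-04,  9.88101346e-01,  1.53801958e-01, -2.54804891e-05]), 'contact_force': array([-0.16298517,  0.22678283, -0.21781026]), 'moment': array([ 0.02808848, -0.01401013, -0.03804775]), 'gripper_force': 0.0, 'width': 0.08531411847993672}
(array([[469.11320604,   0.        , 256.56514726],
       [  0.        , 469.11320604, 193.90748068],
       [  0.        ,   0.        ,   1.        ]]), -0.06508876424403731, array([[-0.55904488,  0.82883072, -0.02254918,  0.27144353],
       [-0.49982896, -0.3151856 ,  0.80673976,  0.18646513],
       [ 0.66154352,  0.46227447,  0.59047649, -1.72604393],
       [ 0.        ,  0.        ,  0.        ,  1.        ]])) (array([1.38680296, 0.63169643, 0.87488036]), array([-0.66290241, -0.46455456, -0.58716901]))
(array([[350.52977115,   0.        , 264.25568001],
       [  0.        , 350.52977115, 186.45922392],
       [  0.        ,   0.        ,   1.        ]]), -0.006630162471585562, array([[-0.02091849, -0.99974891,  0.00803366,  0.0213015 ],
       [ 0.98408443, -0.01917111,  0.1766644 , -0.52111928],
       [-0.17646603,  0.01160135,  0.98423836, -1.05028962],
       [ 0.        ,  0.        ,  0.        ,  1.        ]])) (array([0.32793052, 0.0234905 , 1.12562743]), array([ 0.16140333,  0.0122479 , -0.9872201 ]))
```

View pics/s0.png

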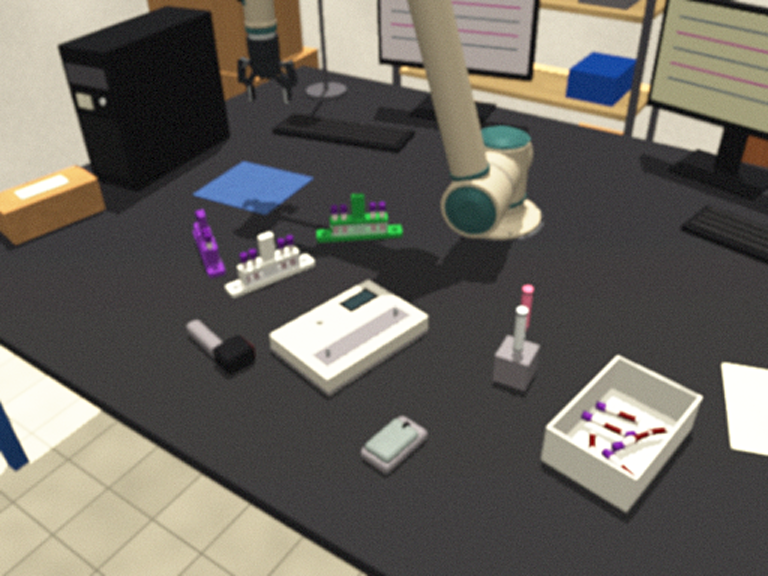

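View pics/t0.png

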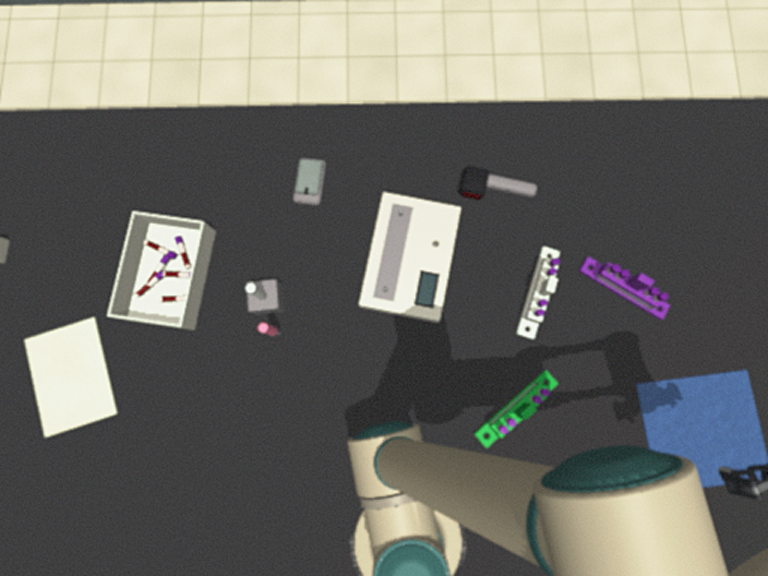

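The scene shows the white rack (between the purple and green ones), the reader, and the aluminium stylus in its stand at about (520,330). The top view has the pegs near (402,213) and (386,290), the hole at (435,243), the rack around (540,292) and the stylus near (252,288). I'll enlarge these areas.

```bash
python3 - <<'E'
from h import *
snap('top','t1.png',(230,120,390,236),5)
a=eyes.get_image('scene')[:,:,::-1]
A=cv2.resize(a[145:265,145:295],None,fx=4,fy=4,interpolation=cv2.INTER_CUBIC)
B=cv2.resize(a[185:265,325:365],None,fx=5,fy=5,interpolation=cv2.INTER_CUBIC)
c=np.zeros((480,800,3),np.uint8);c[:,:600]=A;c[:400,600:]=B
cv2.imwrite('pics/s1.png',c)
E
```

```text
(no output)
```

View pics/t1.png

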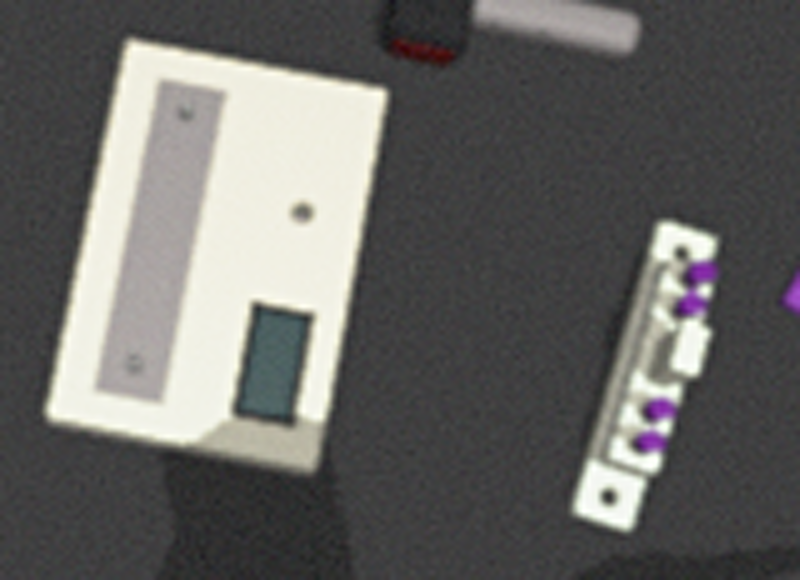

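View pics/s1.png

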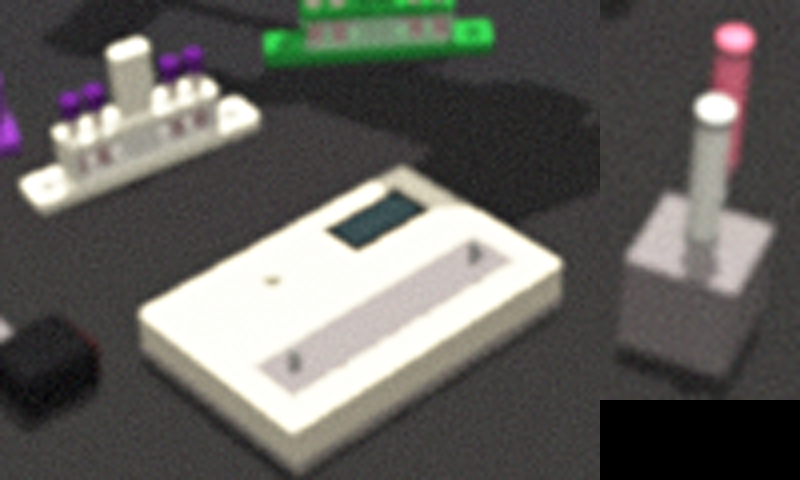

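```bash
cat > fit.py <<'E'
from h import *
from scipy.optimize import least_squares
T=lambda x,y:('top',230+(x+.5)/5-.5,120+(y+.5)/5-.5)
S=lambda x,y:('scene',145+(x+.5)/4-.5,145+(y+.5)/4-.5)
B=lambda x,y:('scene',325+(x-600+.5)/5-.5,185+(y+.5)/5-.5)
def fit(obs,p0,off=False):
    def w(p,q,c):
        x,y=q[:2]
        if off and c: x+=p[3];y+=p[4]
        co,s=np.cos(p[2]),np.sin(p[2]); return [p[0]+co*x-s*y,p[1]+s*x+co*y,q[2]]
    f=lambda p:np.concatenate([pix(o[0],w(p,q,c))-o[1:] for o,q,c in obs])
    r=least_squares(f,p0,loss='soft_l1'); print(np.round(r.x,4)); print(np.round(r.fun.reshape(-1,2),1).tolist()); return r.x
d=.04
fit([(T(185,115),(.084,0,d+.009),0),(T(135,365),(-.084,0,d+.009),0),(T(302,212),(.035,-.085,d),0),
 (S(294,361),(.084,0,d+.009),0),(S(476,254),(-.084,0,d+.009),0),(S(272,281),(.035,-.085,d),0),
 (T(127,40),(.125,.085,d),1),(T(388,90),(.125,-.085,d),1),(T(47,418),(-.125,.085,d),1),
 (S(142,318),(.125,-.085,d),1),(S(403,167),(-.125,-.085,d),1),(S(562,265),(-.125,.085,d),1),(S(294,433),(.125,.085,d),1)],
 [.45,.05,-.2,0,-.03],True)
e=.012
fit([(T(682,254),(.084,0,e),0),(T(609,497),(-.084,0,e),0),(T(691,350),(0,0,.108),0),(S(128,46),(0,0,.108),0),
 (S(50,187),(.084,0,e),0),(S(240,115),(-.084,0,e),0),(T(660,220),(.1,.018,e),0),(T(719,238),(.1,-.018,e),0),(T(633,531),(-.1,-.018,e),0),(T(573,513),(-.1,.018,e),0)],[.4,-.2,-.25])
fit([(B(716,108),(0,0,.15),0),(('top',251/1.5-.2,288/1.5-.2),(0,0,.15),0),(B(672,195),(-.03,-.03,.06),0),(B(775,232),(-.03,.03,.06),0),(B(738,293),(.03,.03,.06),0),(B(628,257),(.03,-.03,.06),0)],[.4,.25,0])
E
python3 fit.py
```

```text
[ 0.585   0.0184 -0.2182 -0.     -0.0376]
[[0.0, -1.2], [-0.5, -0.3], [-0.3, -0.2], [0.2, -0.9], [-0.3, -1.4], [0.1, -0.4], [-0.3, -0.0], [-0.9, -0.0], [-0.4, -0.7], [-0.7, -1.3], [-0.1, -0.2], [0.0, -0.7], [0.0, -0.3]]
[ 0.4956 -0.2934 -0.3505]
[[-0.2, -0.0], [-0.1, 0.1], [-0.2, -0.2], [-0.1, 0.1], [-0.2, -0.8], [-2.3, -0.8], [0.3, 0.5], [-1.0, 0.4], [-0.8, -0.1], [0.3, -0.2]]
[0.4942 0.2882 0.068 ]
[[0.4, -0.2], [-0.9, -0.4], [-0.3, -0.5], [0.2, -1.0], [-0.5, 0.3], [-0.2, 0.1]]
```

The fit puts the dock at (0.585, 0.018) with yaw -0.218, the rack at (0.496, -0.293) with yaw -0.35, and the stylus at (0.494, 0.288). Next I move above the rack.

Request:
drive_tool([
  [[0, 0, -0.0825], [4, 3.2, 0], 8.5],
  [[0, 0, -0.0825], [4, 3.2, 0], 8.5],
  [[0, 0, -0.0825], [4, 3.2, 0], 8.5],
  [[0, 0, -0.0825], [4, 3.2, 0], 8.5],
  [[0, 0, -0.0825], [4, 3.2, 0], 8.5],
  [[0, 0, -0.0825], [4, 3.2, 0], 8.5],
  [[0, 0, -0.0825], [4, 3.2, 0], 8.5],
  [[0, 0, -0.0825], [4, 3.2, -2], 8.5],
], force=40)

```text
clock: 1.2
position: [0.4969, -0.2913, 0.2236]
ee_rot: [0.001, 0.984, -0.176, 0.002]
contact_force: [0.8, -0.4, -0.1]
width: 0.0855
gripper_force: 0.0
```

Request:
drive_tool([
  [[0, 0, 0], [0, 0, -2], 8.5],
  [[0, 0, 0], [0, 0, -2], 8.5],
  [[0, 0, 0], [0, 0, 0], 8.5],
  [[0, 0, 0], [0, 0, 0], 8.5],
])

```text
clock: 1.7
position: [0.495, -0.2922, 0.1829]
ee_rot: [0.0, 0.985, -0.175, 0.0]
contact_force: [-0.5, 0.0, -0.4]
width: 0.0847
gripper_force: 0.0
```

```bash
cat >> h.py <<'E'
def st():
    s=manip.get_state(); q=s['ee_rot']; from scipy.spatial.transform import Rotation as R
    M=R.from_quat([q[1],q[2],q[3],q[0]]).as_matrix()
    print('t',round(s['clock'],2),'p',np.round(s['position'],4),'yaw',round(np.arctan2(M[1,0],M[0,0]),4),'z',np.round(M[:,2],4),'w',round(s['width'],4),'gf',s['gripper_force'],'F',np.round(s['contact_force'],2),'q',np.round(s['qpos'],2)); return s['position'],M
E
python3 - <<'E'
from h import *
st()
a=eyes.get_image('scene')[:,:,::-1];b=eyes.get_image('top')[:,:,::-1]
c=np.hstack([cv2.resize(x,None,fx=4,fy=4,interpolation=cv2.INTER_CUBIC) for x in (a[125:225,130:230],b[140:240,320:420])])
cv2.imwrite('pics/c1.png',c)
E
```

```text
t 1.7 p [ 0.495  -0.2922  0.1829] yaw -0.3515 z [ 7.e-04 -6.e-04 -1.e+00] w 0.0847 gf 0.0 F [-0.5   0.05 -0.37] q [-0.65  0.31  1.6  -0.    1.22  1.27]
```

View pics/c1.png

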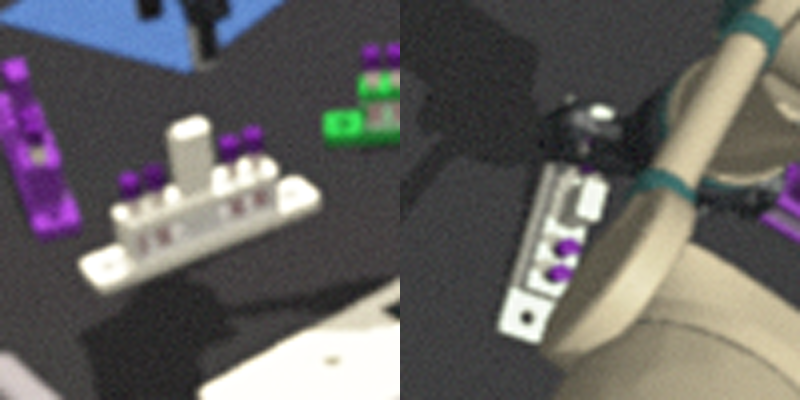

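The scene crop shows the handle top at (190,125), which matches the fit. Now I descend and grip.

Request:
drive_tool([
  [[0, 0, 0], [0.05, -0.1, -2], 8.5],
  [[0, 0, 0], [0, 0, -2], 8.5],
  [[0, 0, 0], [0, 0, -2], 8.5],
  [[0, 0, 0], [0, 0, -2], 8.5],
  [[0, 0, 0], [0, 0, -1.5], 8.5],
  [[0, 0, 0], [0, 0, -0.8], 8.5],
  [[0, 0, 0], [0, 0, 0], 3],
  [[0, 0, 0], [0, 0, 0], 3],
])

```text
clock: 2.8
position: [0.4957, -0.2932, 0.08]
ee_rot: [0.0, 0.985, -0.175, 0.001]
contact_force: [0.2, -0.6, -0.4]
width: 0.0509
gripper_force: 0.0
```

Request:
drive_tool([
  [[0, 0, 0], [0, 0, 0], 0.5],
  [[0, 0, 0], [0, 0, 0], 0.5],
  [[0, 0, 0], [0, 0, 0], 0.5],
  [[0, 0, 0], [0, 0, 0], 0.5],
  [[0, 0, 0], [0, 0, 0], 0.5],
  [[0, 0, 0], [0, 0, 0], 0.5],
])

```text
clock: 3.55
position: [0.4955, -0.2932, 0.0799]
ee_rot: [0.0, 0.985, -0.175, 0.0]
contact_force: [-0.7, 0.1, 5.6]
width: 0.0152
gripper_force: 40.2
```

Request:
drive_tool([
  [[0, 0, 0], [0, 0, 0.5], 0.5],
  [[0, 0, 0], [0, 0, 1.5], 0.5],
  [[0, 0, 0], [0, 0, 1.5], 0.5],
  [[0, 0, 0], [0, 0, 1.5], 0.5],
  [[0, 0, 0], [0, 0, 1.5], 0.5],
  [[0, 0, 0], [0, 0, 1.5], 0.5],
  [[0, 0, 0], [0, 0, 1], 0.5],
  [[0, 0, 0], [0, 0, 0], 0.5],
], force=60)

```text
clock: 4.55
position: [0.4957, -0.2932, 0.1703]
ee_rot: [0.0, 0.985, -0.175, 0.001]
contact_force: [0.3, -0.4, -3.0]
width: 0.0153
gripper_force: 58.6
```

Request:
drive_tool([
  [[0, 0, 0.012], [0.6, 1.5, 0.3], 0.5],
  [[0, 0, 0.02], [1, 3, 0.3], 0.5],
  [[0, 0, 0.02], [1, 3, 0.3], 0.5],
  [[0, 0, 0.02], [1, 3, 0.1], 0.5],
  [[0, 0, 0.02], [1, 3, 0], 0.5],
  [[0, 0, 0.02], [1, 3, 0], 0.5],
  [[0, 0, 0.02], [1, 3, 0], 0.5],
  [[0, 0, 0], [0.6, 3, 0], 0.5],
])

```text
clock: 5.55
position: [0.5672, -0.0655, 0.1787]
ee_rot: [-0.0, 0.994, -0.109, -0.001]
contact_force: [0.1, -0.9, -3.5]
width: 0.0155
gripper_force: 58.9
```

Request:
drive_tool([
  [[0, 0, 0], [0.6, 3, 0], 0.5],
  [[0, 0, 0], [0.6, 2.5, 0], 0.5],
  [[0, 0, 0], [0.3, 1.7, 0], 0.5],
  [[0, 0, 0], [0.2, 0.5, 0], 0.5],
  [[0, 0, 0], [0, 0, 0], 0.5],
  [[0, 0, 0], [0, 0, 0], 0.5],
  [[0, 0, 0], [0, 0, 0], 0.5],
])

```text
clock: 6.42
position: [0.5841, 0.0084, 0.1793]
ee_rot: [0.0, 0.994, -0.11, -0.0]
contact_force: [-0.6, 0.1, -2.8]
width: 0.0153
gripper_force: 59.0
```

```bash
python3 - <<'E'
from h import *
st()
a=eyes.get_image('scene')[:,:,::-1];b=eyes.get_image('top')[:,:,::-1]
A=cv2.resize(a[120:270,170:300],None,fx=4,fy=4,interpolation=cv2.INTER_CUBIC)
B=cv2.resize(b[110:220,230:300],None,fx=4,fy=4,interpolation=cv2.INTER_CUBIC)
c=np.zeros((600,800,3),np.uint8);c[:,:520]=A;c[:440,520:]=B
cv2.imwrite('pics/c2.png',c)
E
```

```text
t 6.42 p [0.5841 0.0084 0.1793] yaw -0.2202 z [-2.e-04 -3.e-04 -1.e+00] w 0.0153 gf 58.95154416561127 F [-0.64  0.15 -2.76] q [-0.1   0.33  1.59 -0.    1.23  1.69]
```

View pics/c2.png

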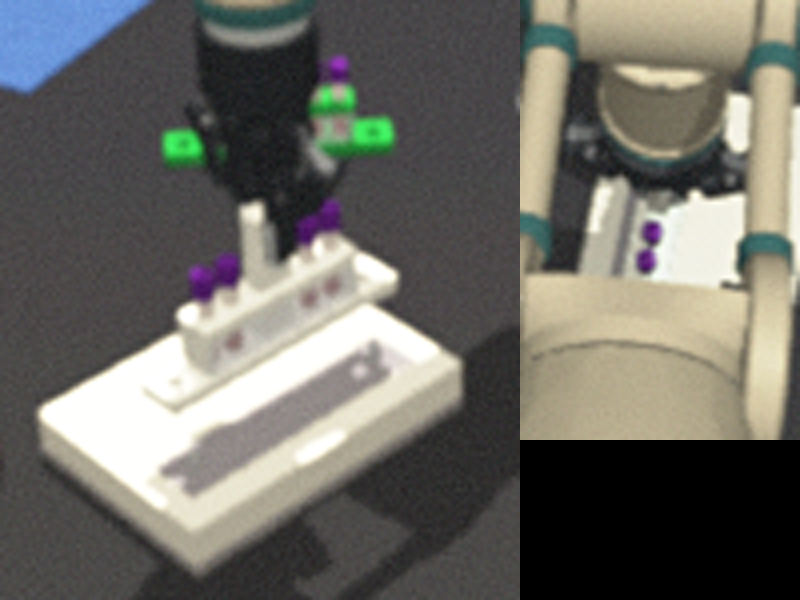

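```bash
python3 - <<'E'
from h import *
p,M=st()
yaw=-.219;z0=p[2]-.080
R=np.array([[np.cos(yaw),-np.sin(yaw)],[np.sin(yaw),np.cos(yaw)]])
for n,q in dict(L=(.1,-.018,.012),low=(.1,.018,.012),lowbot=(.1,.018,0),right=(-.1,.018,.012),hole=(.084,0,.012),c55=(.055,0,.083),c34=(.034,0,.083),c_34=(-.034,0,.083),c_55=(-.055,0,.083),bodyL=(.067,-.015,.05),bodylow=(.067,.015,.05)).items():
    xy=p[:2]+R@q[:2]; u=pix('scene',[*xy,z0+q[2]]); print(n,np.round((u-[170,120]+.5)*4-.5))
E
```

```text
t 6.53 p [0.5842 0.0086 0.1794] yaw -0.2201 z [-0.e+00 -2.e-04 -1.e+00] w 0.0157 gf 58.952003717422485 F [-0.03 -1.   -3.47] q [-0.1   0.33  1.59 -0.    1.23  1.69]
L [141. 378.]
low [175. 403.]
lowbot [177. 417.]
right [397. 274.]
hole [177. 379.]
c55 [204. 272.]
c34 [229. 259.]
c_34 [306. 217.]
c_55 [329. 205.]
bodyL [178. 312.]
bodylow [208. 332.]
```

The caps and foot holes match the predictions to within about 1 px, so the rack is square in the grip. Next I centre it over the pegs and descend gently.

Request:
drive_tool([
  [[0, 0, 0], [0.1, 0.5, 0], 0.5],
  [[0, 0, 0], [0, 0.5, 0], 0.5],
  [[0, 0, 0], [0, 0, -1], 0.5],
  [[0, 0, 0], [0, 0, -1], 0.5],
  [[0, 0, 0], [0, 0, -1], 0.5],
  [[0, 0, 0], [0, 0, -0.5], 0.5],
  [[0, 0, 0], [0, 0, 0], 0.5],
  [[0, 0, 0], [0, 0, 0], 0.5],
])

```text
clock: 7.52
position: [0.5856, 0.0191, 0.1446]
ee_rot: [0.0, 0.994, -0.109, 0.0]
contact_force: [0.3, 0.4, -3.4]
width: 0.0157
gripper_force: 59.0
```

Request:
drive_tool([
  [[0, 0, 0], [0, 0, -0.3], 0.5],
  [[0, 0, 0], [0, 0, -0.3], 0.5],
  [[0, 0, 0], [0, 0, -0.3], 0.5],
  [[0, 0, 0], [0, 0, 0], 0.5],
  [[0, 0, 0], [0, 0, 0], 0.5],
])

```text
clock: 8.15
position: [0.5853, 0.0192, 0.1353]
ee_rot: [0.0, 0.994, -0.109, 0.0]
contact_force: [0.2, 0.0, -3.1]
width: 0.0153
gripper_force: 59.0
```

Request:
drive_tool([
  [[0, 0, 0], [0, 0, -0.3], 0.5],
  [[0, 0, 0], [0, 0, -0.3], 0.5],
  [[0, 0, 0], [0, 0, 0], 0.5],
  [[0, 0, 0], [0, 0, 0], 0.5],
])

```text
clock: 8.65
position: [0.5853, 0.0192, 0.1293]
ee_rot: [0.0, 0.994, -0.109, -0.0]
contact_force: [0.1, 0.1, -3.8]
width: 0.0152
gripper_force: 59.0
```

No contact, so the rack is going onto the pegs. I continue down to the deck.

Request:
drive_tool([
  [[0, 0, 0], [0, 0, -0.3], 0.5],
  [[0, 0, 0], [0, 0, -0.3], 0.5],
  [[0, 0, 0], [0, 0, -0.1], 0.5],
  [[0, 0, 0], [0, 0, 0], 0.5],
  [[0, 0, 0], [0, 0, 0], 0.5],
])

```text
clock: 9.28
position: [0.5853, 0.0191, 0.1224]
ee_rot: [0.0, 0.994, -0.109, -0.0]
contact_force: [-0.4, -0.1, -3.9]
width: 0.0155
gripper_force: 59.0
```

Request:
drive_tool([
  [[0, 0, 0], [0, 0, -0.1], 0.5],
  [[0, 0, 0], [0, 0, -0.1], 0.5],
  [[0, 0, 0], [0, 0, 0], 0.5],
])

```text
clock: 9.65
position: [0.5852, 0.0192, 0.1202]
ee_rot: [0.0, 0.994, -0.109, -0.0]
contact_force: [-0.7, -0.4, -2.7]
width: 0.0155
gripper_force: 59.0
```

Request:
drive_tool([
  [[0, 0, 0], [0, 0, -0.05], 0.5],
  [[0, 0, 0], [0, 0, -0.05], 0.5],
  [[0, 0, 0], [0, 0, 0], 0.5],
])

```text
clock: 10.02
position: [0.5852, 0.0192, 0.1199]
ee_rot: [0.0, 0.994, -0.109, 0.0]
contact_force: [-2.6, 0.4, 2.3]
width: 0.0153
gripper_force: 59.8
```

The force shows deck contact at the expected height, so I release.

Request:
drive_tool([
  [[0, 0, 0], [0, 0, 0], 2],
  [[0, 0, 0], [0, 0, 0], 4],
  [[0, 0, 0], [0, 0, 0], 6],
  [[0, 0, 0], [0, 0, 0], 6],
  [[0, 0, 0], [0, 0, 0.5], 6],
  [[0, 0, 0], [0, 0, 2], 6],
  [[0, 0, 0], [0, 0, 3], 6],
  [[0, 0, 0], [0, 0, 4], 6],
])

```text
clock: 11.02
position: [0.5847, 0.0192, 0.2148]
ee_rot: [0.0, 0.994, -0.109, -0.001]
contact_force: [0.9, 0.1, 0.2]
width: 0.0601
gripper_force: 0.0
```

```bash
python3 - <<'E'
from h import *
p,M=st()
a=eyes.get_image('scene')[:,:,::-1]
A=cv2.resize(a[150:270,170:300],None,fx=4.5,fy=4.5,interpolation=cv2.INTER_CUBIC)
cv2.imwrite('pics/c3.png',A)
yaw=-.219
R=np.array([[np.cos(yaw),-np.sin(yaw)],[np.sin(yaw),np.cos(yaw)]])
for n,q in dict(L=(.1,-.018,.012),low=(.1,.018,.012),lowbot=(.1,.018,0),right=(-.1,.018,.012),hole=(.084,0,.012),holeR=(-.084,0,.012),c55=(.055,0,.083),c_55=(-.055,0,.083)).items():
    xy=[.5852,.0192]+R@q[:2]; u=pix('scene',[*xy,.04+q[2]]); print(n,np.round((u-[170,150]+.5)*4.5-.5))
E
```

```text
t 11.03 p [0.5847 0.0192 0.2148] yaw -0.2192 z [-1.8e-03  1.0e-04 -1.0e+00] w 0.0601 gf 0.0 F [0.86 0.12 0.21] q [-0.09  0.31  1.53 -0.    1.31  1.7 ]
L [180. 375.]
low [218. 404.]
lowbot [220. 419.]
right [460. 255.]
hole [220. 377.]
holeR [423. 254.]
c55 [249. 261.]
c_55 [387. 183.]
```

View pics/c3.png

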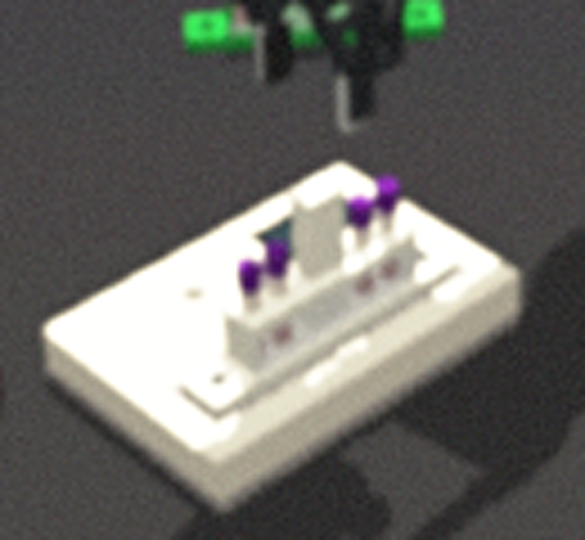

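The rack is fully home, with the peg showing in its left hole at (220,378) and the features matching the prediction. Now a close look at the stylus and the hole.

Request:
drive_tool([
  [[0, 0, 0], [0, 1, 1], 8],
  [[0, 0, 0.03], [-0.5, 3, 1], 6],
  [[0, 0, 0.03], [-0.5, 4, 0], 6],
  [[0, 0, 0.03], [-1, 4, 0], 6],
  [[0, 0, 0.03], [-1, 3, 0], 6],
  [[0, 0, 0.03], [-1, 2, 0], 6],
])

```text
clock: 11.82
position: [0.5439, 0.1912, 0.2333]
ee_rot: [-0.0, 0.999, -0.033, -0.001]
contact_force: [0.1, 0.1, 0.7]
width: 0.0598
gripper_force: 0.0
```

```bash
python3 - <<'E'
from h import *
st()
a=eyes.get_image('scene')[:,:,::-1];b=eyes.get_image('top')[:,:,::-1]
z=lambda x,f:cv2.resize(x,None,fx=f,fy=f,interpolation=cv2.INTER_CUBIC)
c=np.zeros((600,800,3),np.uint8)
c[:300,:400]=z(b[180:230,150:217],6)[:300,:400]  # top stylus x150.. y180..
c[:300,400:]=z(b[135:185,260:327],6)[:300,:400]  # top hole
c[300:,:400]=z(a[185:245,325:405],5)  # scene stylus
c[300:,400:]=z(a[185:245,175:255],5)
cv2.imwrite('pics/c4.png',c)
E
```

```text
t 11.82 p [0.5439 0.1912 0.2333] yaw -0.0667 z [-2.4e-03  1.0e-04 -1.0e+00] w 0.0598 gf 0.0 F [0.13 0.14 0.68] q [0.22 0.28 1.52 0.   1.34 1.85]
```

View pics/c4.png

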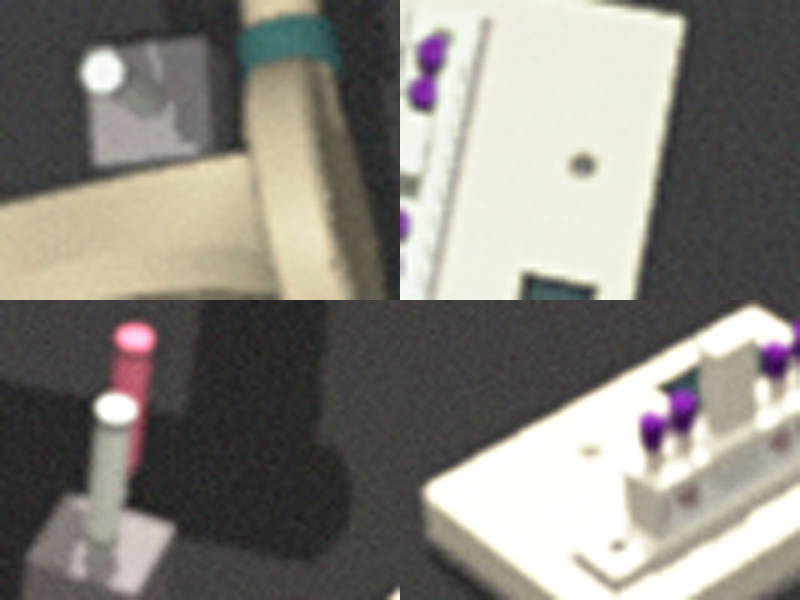

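```bash
python3 - <<'E'
from h import *
def tri(A,B):
    (o,d),(p,e)=ray(*A),ray(*B); t=np.linalg.lstsq(np.c_[d,-e],p-o,rcond=None)[0]; a=o+d*t[0];b=p+e*t[1]; return np.round((a+b)/2,4),np.round(a-b,4)
f=lambda x,s:(x+.5)/s-.5
ts=('top',150+f(102,6),180+f(72,6)); ss=('scene',325+f(116,5),185+f(109,5))
th=('top',260+f(182,6),135+f(165,6)); sh=('scene',175+f(190,5),185+f(150,5))
print('sty',tri(ts,ss),at(*ts,.15),at(*ss,.15)); print('hole',tri(th,sh),at(*th,.04),at(*sh,.04))
print('shoulder',at('scene',325+f(103,5),185+f(240,5),.06))
print('pink',at('scene',325+f(135,5),185+f(38,5),.12),at('top',265/1.5-.2,328/1.5-.2,.12),tri(('top',265/1.5-.2,328/1.5-.2),('scene',325+f(135,5),185+f(38,5))))
E
```

```text
sty (array([0.494 , 0.2874, 0.1482]), array([-0.0003,  0.0006,  0.0001])) [0.49355471 0.28725364 0.15      ] [0.49635973 0.28800941 0.15      ]
hole (array([ 0.6003, -0.073 ,  0.0389]), array([-0.0001,  0.0002, -0.0001])) [ 0.59993143 -0.0727683   0.04      ] [ 0.60132363 -0.07222257  0.04      ]
shoulder [0.49228003 0.28778492 0.06      ]
pink [0.39630482 0.25552059 0.12      ] [0.42003371 0.26491956 0.12      ] (array([0.418 , 0.2623, 0.1358]), array([ 0.0012, -0.0023, -0.0005]))
```

The stylus axis triangulates to (0.494, 0.2875) and the hole to (0.6005, -0.0725). I move over the stylus with the fingers closing along y, clear of the pink one.

Request:
drive_tool([
  [[0, 0, 0.02], [-1, 2, 0], 6],
  [[0, 0, 0.02], [-1.2, 2.5, 0], 6],
  [[0, 0, 0.02], [-1.2, 2.5, 0], 6],
  [[0, 0, 0.007], [-1, 2, 0], 6],
  [[0, 0, 0], [-0.5, 0.6, 0], 6],
  [[0, 0, 0], [0, 0, -1], 6],
  [[0, 0, 0], [0, 0, -1], 6],
  [[0, 0, 0], [0, 0, 0], 6],
])

```text
clock: 12.92
position: [0.4958, 0.2841, 0.2128]
ee_rot: [0.001, 1.0, -0.002, -0.001]
contact_force: [0.0, 0.0, -0.2]
width: 0.0598
gripper_force: 0.0
```

```bash
python3 -c "
from h import *
st()"
```

```text
t 12.93 p [0.4958 0.2841 0.2128] yaw -0.0033 z [-0.0027 -0.0016 -1.    ] w 0.0598 gf 0.0 F [ 0.04  0.03 -0.16] q [ 0.4   0.29  1.56 -0.    1.3   1.97]
```

Request:
drive_tool([
  [[0, 0, 0], [-0.1, 0.3, -1], 6],
  [[0, 0, 0], [0, 0, -2], 6],
  [[0, 0, 0], [0, 0, -2], 6],
  [[0, 0, 0], [0, 0, -2], 6],
  [[0, 0, 0], [0, 0, -2], 6],
  [[0, 0, 0], [0, 0, -1.5], 6],
  [[0, 0, 0], [0, 0, -0.9], 6],
  [[0, 0, 0], [0, 0, 0], 6],
], force=30)

```text
clock: 13.92
position: [0.4951, 0.2881, 0.0998]
ee_rot: [0.0, 1.0, -0.001, -0.0]
contact_force: [0.1, 0.7, 0.5]
width: 0.0601
gripper_force: 0.0
```

```bash
python3 -c "
from h import *
st()"
```

```text
t 13.93 p [0.4951 0.2881 0.0998] yaw -0.0022 z [-9.e-04 -4.e-04 -1.e+00] w 0.0601 gf 0.0 F [0.11 0.66 0.47] q [ 0.41  0.39  1.72 -0.    1.04  1.98]
```

Request:
drive_tool([
  [[0, 0, 0], [-0.05, -0.05, -0.1], 2.5],
  [[0, 0, 0], [0, 0, 0], 2.5],
  [[0, 0, 0], [0, 0, 0], 0.5],
  [[0, 0, 0], [0, 0, 0], 0.5],
  [[0, 0, 0], [0, 0, 0], 0.5],
  [[0, 0, 0], [0, 0, 0], 0.5],
  [[0, 0, 0], [0, 0, 0], 0.5],
])

```text
clock: 14.8
position: [0.4951, 0.2878, 0.0998]
ee_rot: [-0.0, 1.0, -0.001, 0.0]
contact_force: [-0.4, -0.4, 5.0]
width: 0.017
gripper_force: 30.0
```

```bash
python3 -c "
from h import *
st()"
```

```text
t 14.8 p [0.4951 0.2878 0.0998] yaw -0.0022 z [ 9.e-04  3.e-04 -1.e+00] w 0.017 gf 29.964517056941986 F [-0.41 -0.38  4.95] q [ 0.41  0.39  1.72 -0.    1.03  1.98]
```

Request:
drive_tool([
  [[0, 0, 0], [0, 0, 0], 0.5],
  [[0, 0, 0], [0, 0, 1], 0.5],
  [[0, 0, 0], [0, 0, 2], 0.5],
  [[0, 0, 0], [0, 0, 2.5], 0.5],
  [[0, 0, 0], [0, 0, 3], 0.5],
  [[0, 0, 0], [0, 0, 3], 0.5],
  [[0, 0, 0], [0, 0, 3], 0.5],
  [[0, 0, 0], [0, 0, 3], 0.5],
], force=60)

```text
clock: 15.8
position: [0.4944, 0.2875, 0.2752]
ee_rot: [0.0, 1.0, -0.001, -0.0]
contact_force: [-0.0, 0.5, -1.4]
width: 0.0166
gripper_force: 58.5
```

Request:
drive_tool([
  [[0, 0, 0], [0.5, -2, 1], 0.5],
  [[0, 0, 0], [1, -4, 0.5], 0.5],
  [[0, 0, 0], [1.5, -5, 0], 0.5],
  [[0, 0, 0], [1.5, -5, 0], 0.5],
  [[0, 0, 0], [1.5, -5, 0], 0.5],
  [[0, 0, 0], [1.5, -5, 0], 0.5],
  [[0, 0, 0], [1.5, -5, 0], 0.5],
  [[0, 0, 0], [1, -3, 0], 0.5],
])

```text
clock: 16.8
position: [0.5941, -0.0563, 0.2878]
ee_rot: [0.0, 1.0, -0.003, -0.001]
contact_force: [-0.6, 0.5, -0.8]
width: 0.0165
gripper_force: 58.6
```

Request:
drive_tool([
  [[0, 0, 0], [0.5, -1.5, 0], 0.5],
  [[0, 0, 0], [0, -0.5, 0], 0.5],
  [[0, 0, 0], [0, 0, 0], 0.5],
])

```text
clock: 17.18
position: [0.5992, -0.0717, 0.2891]
ee_rot: [-0.0, 1.0, -0.001, -0.0]
contact_force: [-0.1, -0.2, -1.5]
width: 0.0166
gripper_force: 58.6
```

```bash
python3 -c "
from h import *
st()"
```

```text
t 17.18 p [ 0.5992 -0.0717  0.2891] yaw -0.0019 z [-9.e-04  7.e-04 -1.e+00] w 0.0166 gf 58.5984992980957 F [-0.09 -0.23 -1.54] q [-0.23  0.3   1.36  0.    1.49  1.34]
```

Request:
drive_tool([
  [[0, 0, 0], [0.2, -0.05, -2], 0.5],
  [[0, 0, 0], [0, 0, -3], 0.5],
  [[0, 0, 0], [0, 0, -3], 0.5],
  [[0, 0, 0], [0, 0, -3], 0.5],
  [[0, 0, 0], [0, 0, -2], 0.5],
  [[0, 0, 0], [0, 0, -1], 0.5],
  [[0, 0, 0], [0, 0, 0], 0.5],
  [[0, 0, 0], [0, 0, 0], 0.5],
])

```text
clock: 18.18
position: [0.6024, -0.0726, 0.1504]
ee_rot: [0.0, 1.0, -0.001, 0.001]
contact_force: [0.5, -0.6, -1.0]
width: 0.0164
gripper_force: 58.6
```

```bash
python3 - <<'E'
from h import *
p,M=st()
a=eyes.get_image('scene')[:,:,::-1]
A=cv2.resize(a[160:230,175:265],None,fx=8,fy=8,interpolation=cv2.INTER_CUBIC)
cv2.imwrite('pics/c5.png',A)
f=lambda P:np.round((pix('scene',P)-[175,160]+.5)*8-.5)
print('tip',f(p+[0,0,-.0898]),'shoulder',f(p+[0,0,-.0398]),'hole',f([.6006,-.0723,.04]))
for d in np.eye(3)*.01: print(f(p+d)-f(p))
E
```

```text
t 18.18 p [ 0.6024 -0.0726  0.1504] yaw -0.0017 z [ 2.e-03 -5.e-04 -1.e+00] w 0.0164 gf 58.59806835651398 F [ 0.49 -0.57 -1.01] q [-0.23  0.38  1.58 -0.    1.18  1.34]
tip [297. 396.] shoulder [285. 282.] hole [305. 439.]
[-19.  15.]
[23.  9.]
[ -2. -24.]
```

View pics/c5.png

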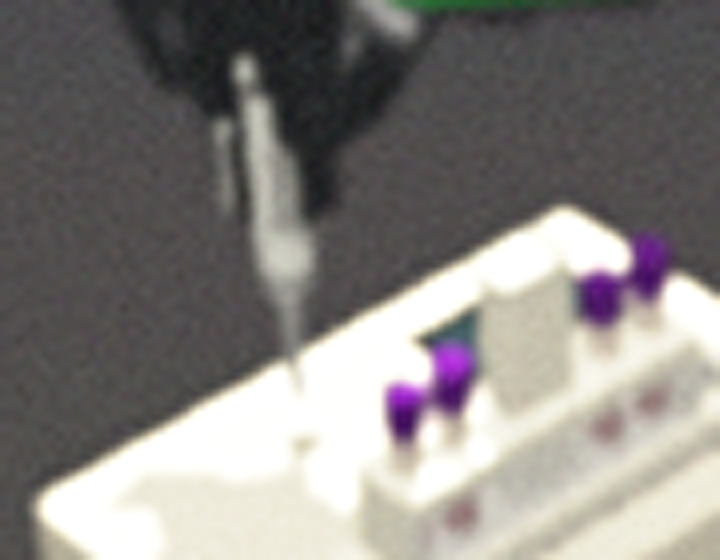

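The tip is near (299,395) and the hole near (302,443). A straight descent lands in the hole to within about 1 mm, so I go in gently.

Request:
drive_tool([
  [[0, 0, 0], [-0.1, 0, -1], 0.5],
  [[0, 0, 0], [0, 0, -0.7], 0.5],
  [[0, 0, 0], [0, 0, -0.4], 0.5],
  [[0, 0, 0], [0, 0, -0.4], 0.5],
  [[0, 0, 0], [0, 0, 0], 0.5],
])

```text
clock: 18.85
position: [0.6006, -0.0728, 0.1239]
ee_rot: [-0.0, 1.0, -0.001, -0.0]
contact_force: [-0.1, 0.8, -0.2]
width: 0.0167
gripper_force: 58.6
```

Request:
drive_tool([
  [[0, 0, 0], [0, 0, -0.4], 0.5],
  [[0, 0, 0], [0, 0, -0.4], 0.5],
  [[0, 0, 0], [0, 0, -0.4], 0.5],
  [[0, 0, 0], [0, 0, 0], 0.5],
  [[0, 0, 0], [0, 0, 0], 0.5],
])

```text
clock: 19.48
position: [0.6008, -0.0728, 0.1124]
ee_rot: [0.0, 1.0, -0.001, 0.0]
contact_force: [-0.6, -0.5, -0.5]
width: 0.0165
gripper_force: 58.6
```

Request:
drive_tool([
  [[0, 0, 0], [0, 0, -0.3], 0.5],
  [[0, 0, 0], [0, 0, -0.2], 0.5],
  [[0, 0, 0], [0, 0, -0.2], 0.5],
  [[0, 0, 0], [0, 0, -0.2], 0.5],
  [[0, 0, 0], [0, 0, 0], 0.5],
  [[0, 0, 0], [0, 0, 0], 0.5],
])

```text
clock: 20.23
position: [0.6009, -0.0729, 0.1036]
ee_rot: [0.0, 1.0, -0.001, 0.0]
contact_force: [-0.8, 0.4, 2.8]
width: 0.0165
gripper_force: 58.6
```

Request:
drive_tool([
  [[0, 0, 0], [0, 0, -0.1], 0.5],
  [[0, 0, 0], [0, 0, -0.1], 0.5],
  [[0, 0, 0], [0, 0, 0], 0.5],
  [[0, 0, 0], [0, 0, 0], 0.5],
])

```text
clock: 20.72
position: [0.601, -0.0729, 0.1018]
ee_rot: [0.0, 1.0, -0.001, 0.0]
contact_force: [-0.5, -0.2, 5.8]
width: 0.0164
gripper_force: 58.8
```

Request:
drive_tool([
  [[0, 0, 0], [0, 0, -0.1], 0.5],
  [[0, 0, 0], [0, 0, -0.1], 0.5],
  [[0, 0, 0], [0, 0, 0], 0.5],
  [[0, 0, 0], [0, 0, 0], 0.5],
])

```text
clock: 21.22
position: [0.6013, -0.0729, 0.1015]
ee_rot: [0.0, 1.0, -0.001, 0.001]
contact_force: [-1.7, -0.1, 13.3]
width: 0.0166
gripper_force: 59.7
```

The button is on its hard stop at 13 N. I hold there and check.

Request:
drive_tool([
  [[0, 0, 0], [0, 0, 0], 0.5],
  [[0, 0, 0], [0, 0, 0], 0.5],
  [[0, 0, 0], [0, 0, 0], 0.5],
  [[0, 0, 0], [0, 0, 0], 0.5],
  [[0, 0, 0], [0, 0, 0], 0.5],
  [[0, 0, 0], [0, 0, 0], 0.5],
])

```text
clock: 21.98
position: [0.6013, -0.0729, 0.1015]
ee_rot: [0.0, 1.0, -0.001, 0.001]
contact_force: [-2.8, 1.1, 14.1]
width: 0.0165
gripper_force: 59.7
```

```bash
python3 - <<'E'
from h import *
st();snap('scene','c6.png',(165,130,300,270),4)
E
```

```text
t 21.98 p [ 0.6013 -0.0729  0.1015] yaw -0.0022 z [ 2.2e-03 -5.0e-04 -1.0e+00] w 0.0165 gf 59.73961114883423 F [-2.79  1.13 14.12] q [-0.24  0.43  1.64  0.    1.07  1.34]
```

View pics/c6.png

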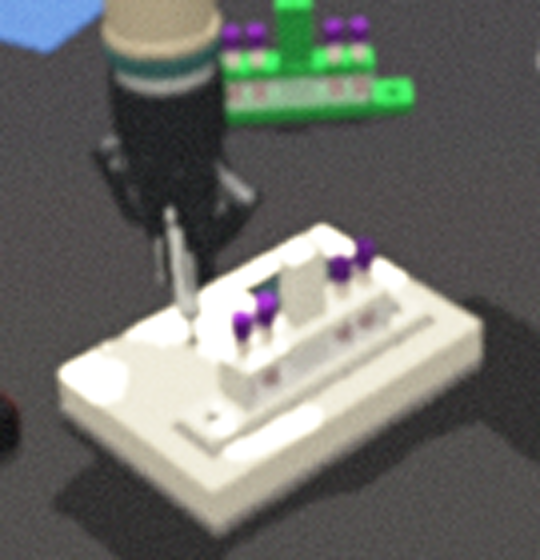

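The stylus tip is down the hole at about (193,340), and the rack sits undisturbed on its pegs (peg showing at (212,416)), clear of the gripper. I hand in.

```bash
python3 -c "
from rig import job
print(job.sign_off())"
```

```text
the job is handed in; nothing more can be done
None
```

I handed the job in at about 22 s of the 67 s: the rack is home on the reader's pegs and released, and the gripped stylus is holding the reset button against its stop at about 14 N; no verdict came back.

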